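# Unload the tall headspace vials from the heating block into the sampler tray, in order

## Robot

A 7-joint arm with a two-finger parallel gripper is mounted at the origin on the work surface. World frame = base frame: x ahead of the robot, y to its left, z up, the work surface at z = 0. Lengths are in m, angles in rad, forces in N, time in s.
With the tool pointing down it reaches from about 0.425 to 0.95 m from the base axis. Payload 16.7 kg.
Tool frame: the origin (TCP) lies between the finger pads; the fingertips stand 19 mm ahead of it and the grasp point (between the pads) is the TCP; z points along the fingers, y is the line along which they close (so a half turn about z gives the same grasp; the last joint's range is limited). The gripper opens to 94 mm and grips with 3 to 60 N. Pads are 16 mm wide; open, the fingers measure 119 mm over their backs; the gripper's body (75 mm by 177 mm) begins 78 mm behind the grasp point.
Start: joints at [-1.395, 0.426, 0.074, 1.606, -0.034, 1.111, -0.067], TCP at [0.215, 0.64, 0.224] pointing down, gripper open.
Joint ranges: [-2.85, 2.85], [-0.5, 2.14], [-1.23, 1.37], [0.21, 2.46], [-1.02, 4.16], [0.16, 2.05], [-2.73, 2.73]. Speed limits (rad/s): [1.89, 1.89, 2.39, 2.39, 3.01, 3.01, 3.01].

## Interface

Orientations are given as a rotation vector (axis times angle).
In Python, from workcell import r gives the robot as it stands.
- The arm moves only by the tool jog_arm, never from a script. Its argument "steps" is a list of rows, each a list of 6 numbers: the shift along the world's x, y, z normalised to -1 to 1, where 1 is 20 mm, then the turn, a rotation vector about the world's x, y, z normalised to -1 to 1, where 1 is 5 degrees. In form: [[x, y, z, ax, ay, az], ...]. A call has 1 to 5 rows; each row shifts and turns the commanded pose from where the row before left it; what a row does not reach is not made up. A row lasts 1/10 s, in which the tool goes at most 50 mm and 8.59 degrees, less where a joint would pass 70% of its speed; a pose out of reach is approached as far as the arm can. A call with a number of a shift or a turn outside -1 to 1 is refused whole. A call with a gripper value outside its range is refused whole. "fingers" is the opening, from 0 (shut) to 1 (fully open), set as the call begins (left out, the last holds). The fingers move at their own pace and stop on an object; "squeeze" is the grip in N (left out, the last holds). Time passes only in rows, so rows that do not move let the fingers close. It gives the time, the measured TCP pose, the force, the opening and the grip force at its end, in the units of the state.
- r.state(): the state, without advancing time (a new reading comes with each control period).
- r.snapshot(name): name is "side" or "top"; returns the picture (384x512x3 uint8, red, green, blue); there is no depth.
- r.camera_model(name): a dict with "fx", "fy", "cx", "cy" (pixels), "R" (3x3) and "t" (3): a world point X has camera coordinates R X + t. Camera axes: x right, y down, z forward; pixel columns grow to the right and rows downward; lengths in m; the calibration is good to about 2 mm. A picture is of the moment at which its call begins. camera_model takes no time and is no camera call.
- r.job_done(): hands the job in; it is judged then, once.
The state is a dict: "time": time; "joint_positions": joint angles; "joint_velocities": joint speeds; "tau": joint torques, N m; "ee_pos": TCP position; "tool_rot": TCP orientation; "contact_force": force on the tool from outside, world axes, zero at the start; "wrist_torque": the same for the moment, N m; "width": finger opening in m; "grip_force": force on a finger pad.
Only numpy, scipy, OpenCV 4.12 (cv2) and the standard library are available. Lean on these libraries where they do the work, as an engineer would, in place of code of your own. Each camera call takes 0.05 s, during which the arm holds its last target. There are 200 camera calls.

## Task

The four tall headspace vials in the heating block are done: lift each one straight up out of its well and stand it in the divided grey tray, in the free cell of the same column, so that they keep their left-to-right order. Set each one down on the cell floor, do not drop it, and leave the short vials in the tray standing in their own cells.

Things in the scene. Friction and masses are not known exactly. Their poses are not given: they have to be found in the camera images.
- heating_block: Fixed white heater, 206 mm wide, console (71 mm high) at x -145 to -63 mm. Aluminium block, top at z 85 mm, 2 rows x 4 columns of wells: 24.5 mm wide, 42 deep, floors at z 43, centres x +-26, y +63, +21, -21, -63 mm (columns 1-4 from the left). Each column: one tall and one short vial, either row; the short stands 4 mm out. Origin: under the wells' centre at bench level; x away from robot, y left
- tray: Fixed grey divided tray, 113 x 191 mm, 25 mm high, open top: 2 rows x 4 columns of cells 52 (x) by 44 mm (y), walls 3 mm, cell floors at z 3 mm, cell centres x +-27.5, y +70.5, +23.5, -23.5, -70.5 mm (columns 1-4 from the left). In each column one cell, near or far, holds a short vial and the other is free. Origin: underside centre; x away from the robot, y to its left, z up
- tall_1: Tall amber crimp-cap vial, first (leftmost) of the four tall ones in the block: column 1, either row. 75.5 mm tall; straight body 22.5 mm across up to 60 mm, narrow neck, cap 21 mm across from 68 mm up. 24 to 42 g. Upright in its well, loose enough to lift out freely; its top 33.5 mm stand above the block. Origin: centre of its base; z up
- tall_2: Tall amber crimp-cap vial, second of the four tall ones in the block: column 2, either row. 75.5 mm tall; straight body 22.5 mm across up to 60 mm, narrow neck, cap 21 mm across from 68 mm up. 24 to 42 g. Upright in its well, loose enough to lift out freely; its top 33.5 mm stand above the block. Origin: centre of its base; z up
- tall_3: Tall amber crimp-cap vial, third of the four tall ones in the block: column 3, either row. 75.5 mm tall; straight body 22.5 mm across up to 60 mm, narrow neck, cap 21 mm across from 68 mm up. 24 to 42 g. Upright in its well, loose enough to lift out freely; its top 33.5 mm stand above the block. Origin: centre of its base; z up
- tall_4: Tall amber crimp-cap vial, fourth (rightmost) of the four tall ones in the block: column 4, either row. 75.5 mm tall; straight body 22.5 mm across up to 60 mm, narrow neck, cap 21 mm across from 68 mm up. 24 to 42 g. Upright in its well, loose enough to lift out freely; its top 33.5 mm stand above the block. Origin: centre of its base; z up
- short_1: Short amber crimp-cap vial, 22.5 mm across, 46 mm tall, standing in tray column 1 from the left, near or far cell, within 4 mm of the cell's centre each way. It stays there. Origin: centre of its base; z up
- short_2: Short amber crimp-cap vial, 22.5 mm across, 46 mm tall, standing in tray column 2 from the left, near or far cell, within 4 mm of the cell's centre each way. It stays there. Origin: centre of its base; z up
- short_3: Short amber crimp-cap vial, 22.5 mm across, 46 mm tall, standing in tray column 3 from the left, near or far cell, within 4 mm of the cell's centre each way. It stays there. Origin: centre of its base; z up
- short_4: Short amber crimp-cap vial, 22.5 mm across, 46 mm tall, standing in tray column 4 from the left, near or far cell, within 4 mm of the cell's centre each way. It stays there. Origin: centre of its base; z up

How it is judged:
At the end, for the whole second after the job is handed in: Each tall vial stands upright (0.12 rad) and still on the tray floor (7 mm), in the free cell of the column of its own number (within 15 mm of the column's centre line); each short vial of the tray is still upright in its own cell (moved under 30 mm) (y of tall_1 in the frame of tray between 0.0555 and 0.0855 m and x of tall_1 in the frame of tray between -0.05 and 0.05 m and z of tall_1 in the frame of tray between -0.002 and 0.01 m and angle between each of tall_1, short_1, tall_2, short_2, tall_3, short_3, tall_4, short_4's own z axis and vertical below 0.12 rad and linear speed of each of tall_1, tall_2, tall_3, tall_4 below 0.02 m/s and distance of each of short_1, short_2, short_3, short_4 from where it was at the start of the episode below 0.03 m and y of tall_2 in the frame of tray between 0.0085 and 0.0385 m and x of tall_2 in the frame of tray between -0.05 and 0.05 m and z of tall_2 in the frame of tray between -0.002 and 0.01 m and y of tall_3 in the frame of tray between -0.0385 and -0.0085 m and x of tall_3 in the frame of tray between -0.05 and 0.05 m and z of tall_3 in the frame of tray between -0.002 and 0.01 m and y of tall_4 in the frame of tray between -0.0855 and -0.0555 m and x of tall_4 in the frame of tray between -0.05 and 0.05 m and z of tall_4 in the frame of tray between -0.002 and 0.01 m); the robot touches nothing.
It fails at once if tall vial 1 is let go more than 20 mm above the tray's cell floor (dropped) (horizontal distance between tall_1 and tray below 0.13 m and z of tall_1 in the frame of tray above 0.023 m and contact force between tall_1 and anything else below 0.005 N).
It fails at once if tall vial 2 is let go more than 20 mm above the tray's cell floor (dropped) (horizontal distance between tall_2 and tray below 0.13 m and z of tall_2 in the frame of tray above 0.023 m and contact force between tall_2 and anything else below 0.005 N).
It fails at once if tall vial 3 is let go more than 20 mm above the tray's cell floor (dropped) (horizontal distance between tall_3 and tray below 0.13 m and z of tall_3 in the frame of tray above 0.023 m and contact force between tall_3 and anything else below 0.005 N).
It fails at once if tall vial 4 is let go more than 20 mm above the tray's cell floor (dropped) (horizontal distance between tall_4 and tray below 0.13 m and z of tall_4 in the frame of tray above 0.023 m and contact force between tall_4 and anything else below 0.005 N).
It also fails if it takes over 115 s, if anything falls off the work surface, if the arm or the gripper's body presses on something with over 40 N, if the wrist force passes 120 N, or if a joint passes its speed limit or range.

## Working session

There is one attempt and no reset: what is moved stays moved. The work goes in short steps, Python scripts to look and compute and a tool call to move; the robot and the scene stay as the last step left them, time stands still between calls to the robot, and variables do not carry over. Pictures are saved under pics/ and viewed, at most 14 in all, crops included, and the job is handed in when it is done.

Besides the shell and the picture viewer there is one more tool, called after "Call:" by a JSON object that holds its "api" and its "payload". jog_arm: Moves the arm, as the interface text tells. Its arguments: {"type":"object","properties":{"steps":{"type":"array","items":{"type":"array","items":{"type":"number"}}},"fingers":{"type":"number"},"squeeze":{"type":"number"}},"required":["steps"]}

```bash
mkdir -p pics; python3 - <<'E'
from workcell import r
import cv2,numpy as np
for n in("side","top"):
    im=r.snapshot(n); cv2.imwrite(f"pics/{n}0.png",cv2.resize(im[:,:,::-1],(800,600),interpolation=cv2.INTER_CUBIC))
    np.save(f"pics/{n}0.npy",im)
    print(n,r.camera_model(n))
print(r.state())
E
```

```text
side {'fx': 437.55577965563975, 'fy': 437.55577965563975, 'cx': 259.1204662737642, 'cy': 193.23282715740186, 'R': array([[-0.80654878, -0.5911027 , -0.00875641],
       [-0.37779164,  0.52676946, -0.76143773],
       [ 0.4547005 , -0.61082857, -0.64817892]]), 't': array([0.46138724, 0.23530532, 0.67009593])}
top {'fx': 445.4562419082746, 'fy': 445.4562419082746, 'cx': 261.67987373161316, 'cy': 198.56274097134556, 'R': array([[-0.00294669, -0.99995429,  0.00909566],
       [-0.98793109,  0.0015024 , -0.15488677],
       [ 0.15486603, -0.00944229, -0.98789036]]), 't': array([-9.68367190e-04,  5.29487505e-01,  1.00378451e+00])}
{'time': 0.1, 'joint_positions': array([-1.39550137,  0.42666558,  0.07384818,  1.60650348, -0.03415097,
        1.11082395, -0.06709582]), 'joint_velocities': array([-1.17118034e-03, -1.21246362e-03,  1.46158777e-04, -2.29162488e-03,
       -1.19575902e-03,  8.70294422e-04, -9.30684869e-05]), 'tau': array([ 8.64294532e-03, -9.37473035e+01,  3.67786042e+00, -4.55039513e+01,
       -4.83753718e-02,  1.67948980e-02,  6.81258689e-05]), 'ee_pos': array([0.21529183, 0.63936164, 0.22386551]), 'tool_rot': array([-5.07991273e-01, -3.10009404e+00,  1.77779494e-03]), 'contact_force': array([-0.00882332,  0.70933047, -0.11510038]), 'wrist_torque': array([-0.03979427,  0.03153047,  0.02938208]), 'grip_force': 0.0, 'width': 0.09361536939787934}
```

View pics/side0.png

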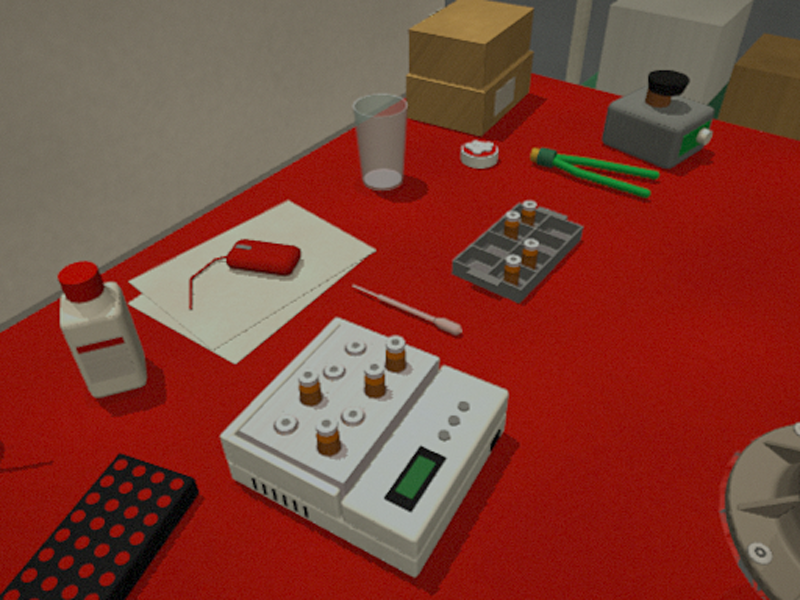

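View pics/top0.png

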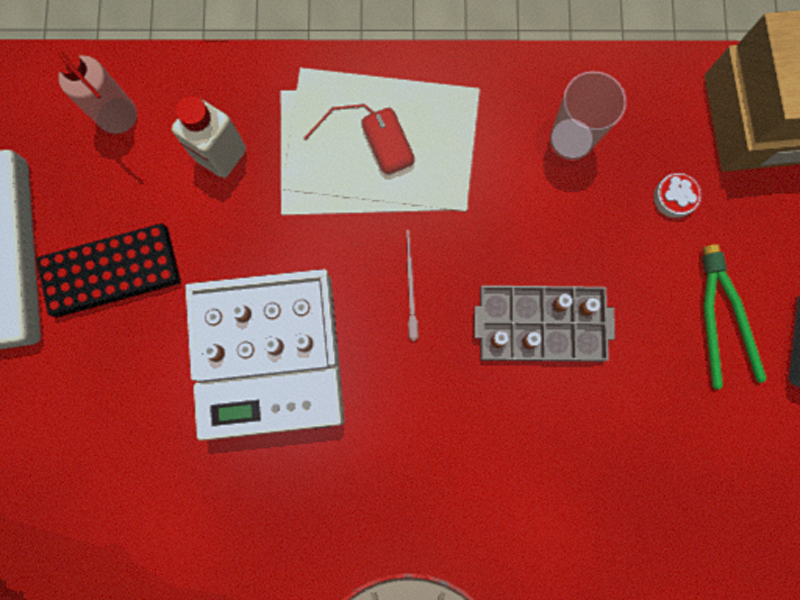

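In the side view, the tall vials have caps near (328,425), (308,377), (375,368) and (396,343). In the top view, the block's tall vials are near, far, near, near for columns 1-4. The tray's short vials are near, near, far, far, so the free cells are far, far, near, near. I'll enlarge crops to measure.

```bash
python3 - <<'E'
import cv2,numpy as np
a=np.load("pics/top0.npy")[:,:,::-1]; b=np.load("pics/side0.npy")[:,:,::-1]
# top: cols 115-220 rows 170-285 block; cols 300-395 rows 180-235 tray
def crop(im,x,y,w,h,s):
    return cv2.resize(im[y:y+h,x:x+w],None,fx=s,fy=s,interpolation=cv2.INTER_CUBIC)
c1=crop(a,112,166,100,75,8); cv2.imwrite("pics/tb.png",c1)
cv2.imwrite("pics/tt.png",crop(a,300,178,100,60,8))
cv2.imwrite("pics/sb.png",crop(b,135,195,160,120,5))
cv2.imwrite("pics/st.png",crop(b,285,120,95,75,8))
E
```

```text
(no output)
```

View pics/tb.png

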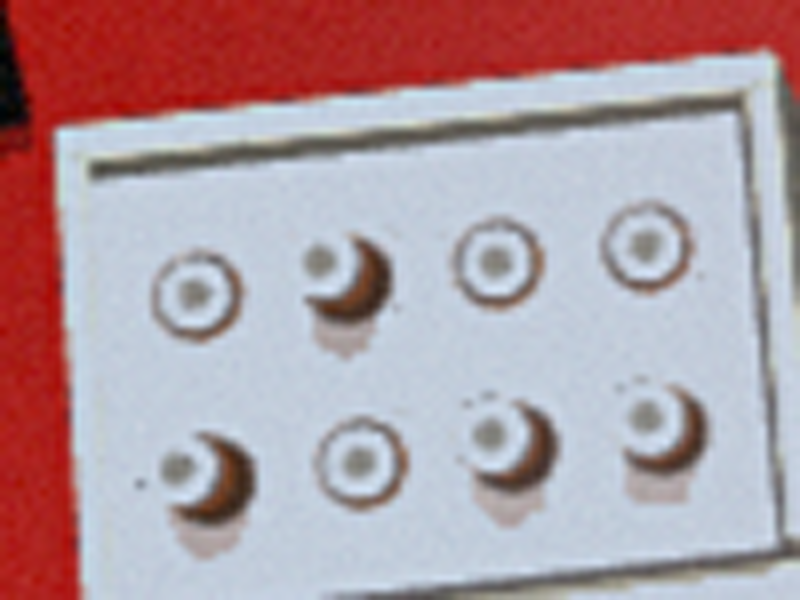

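View pics/tt.png

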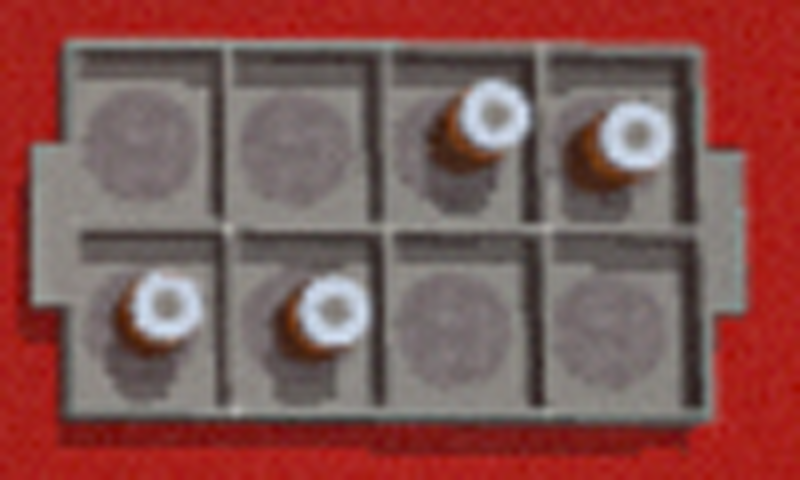

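View pics/sb.png

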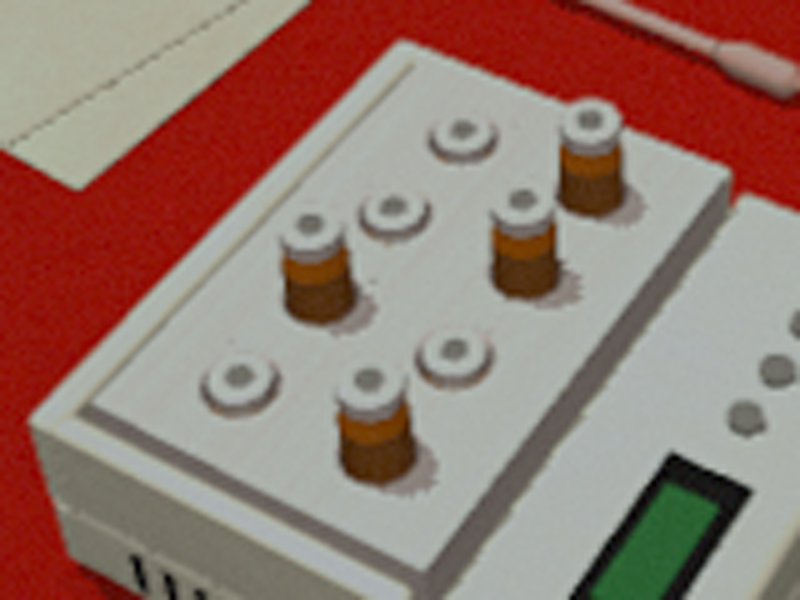

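View pics/st.png

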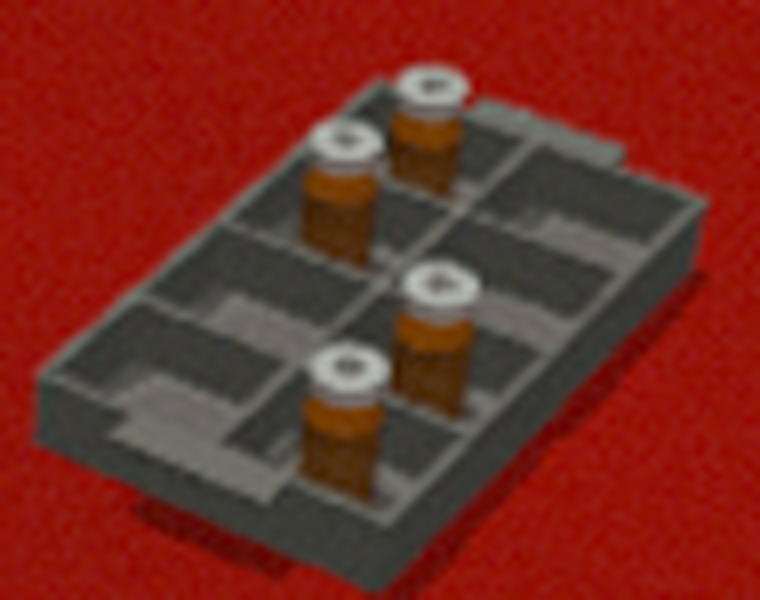

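Cap septa in the crops, listed as tall 1-4:
- Top ×8: (178,466), (320,260), (490,435), (647,417)
- Side ×5: (370,380), (311,224), (523,201), (591,120)

The tray's rim corners are clear in both views.

```bash
cat > m.py <<'E'
from workcell import r
import numpy as np
from scipy.optimize import least_squares
C={n:r.camera_model(n) for n in("top","side")}
def proj(n,X):
    c=C[n];p=np.asarray(X)@c["R"].T+c["t"]
    return np.c_[c["fx"]*p[:,0]/p[:,2]+c["cx"],c["fy"]*p[:,1]/p[:,2]+c["cy"]]
def px(l,s,o): return (np.array(l,float)+.5)/s-.5+np.array(o)
def tri(a,b):
    return np.array([least_squares(lambda X:np.r_[proj("top",[X])[0]-p,proj("side",[X])[0]-q],[.5,0,.1]).x for p,q in zip(a,b)])
def fit(L,a,b):
    f=lambda v:np.c_[L[:,:2]@np.array([[np.cos(v[3]),-np.sin(v[3])],[np.sin(v[3]),np.cos(v[3])]]).T,L[:,2]]+v[:3]
    s=least_squares(lambda v:np.r_[(proj("top",f(v))-a).ravel(),(proj("side",f(v))-b).ravel()],[.5,0,0,0])
    return s.x,np.sqrt(np.mean(s.fun**2)),f(s.x)
E
python3 - <<'E'
from m import *
np.set_printoptions(precision=4,suppress=True)
a=px([(178,466),(320,260),(490,435),(647,417),(194,292),(358,462),(497,260),(646,244)],8,(112,166))
b=px([(370,380),(311,224),(523,201),(591,120),(240,377),(455,349),(395,207),(463,130)],5,(135,195))
print("caps\n",tri(a,b))
y=[.063,.021,-.021,-.063]
L=np.array([[-.026,y[0],.1185],[.026,y[1],.1185],[-.026,y[2],.1185],[-.026,y[3],.1185],[.026,y[0],.089],[-.026,y[1],.089],[.026,y[2],.089],[.026,y[3],.089]])
v,e,W=fit(L,a,b);print("block",v,e,"\n",W[:4])
a=px([(65,43),(705,48),(712,418),(65,418)],8,(300,178))
b=px([(42,375),(380,80),(705,203),(387,520)],8,(285,120))
print("rim\n",tri(a,b))
L=np.array([[.0565,.0955,.025],[.0565,-.0955,.025],[-.0565,-.0955,.025],[-.0565,.0955,.025]])
v,e,_=fit(L,a,b);print("tray",v,e)
R=np.array([[np.cos(v[3]),-np.sin(v[3])],[np.sin(v[3]),np.cos(v[3])]])
print("free",np.array([[.0275,.0705],[.0275,.0235],[-.0275,-.0235],[-.0275,-.0705]])@R.T+v[:2])
print("shorts",tri(px([(168,305),(336,310),(495,116),(637,134)],8,(300,178)),px([(348,367),(440,285),(345,142),(432,86)],8,(285,120))))
E
```

```text
caps
 [[0.4624 0.2724 0.1204]
 [0.5183 0.2364 0.1208]
 [0.4709 0.1895 0.1203]
 [0.4756 0.1475 0.1204]
 [0.5139 0.2781 0.091 ]
 [0.4665 0.231  0.0918]
 [0.523  0.1945 0.0904]
 [0.5275 0.1531 0.091 ]]
block [0.4948 0.2128 0.002  0.1064] 0.12756581829872385 
 [[0.4622 0.2727 0.1205]
 [0.5184 0.2364 0.1205]
 [0.4711 0.1891 0.1205]
 [0.4756 0.1474 0.1205]]
rim
 [[ 0.5692 -0.1125  0.0276]
 [ 0.568  -0.3047  0.0261]
 [ 0.4567 -0.3019  0.0252]
 [ 0.4576 -0.1097  0.03  ]]
tray [ 0.513  -0.2073  0.002  -0.0126] 0.4386716990200848
free [[ 0.5414 -0.1371]
 [ 0.5408 -0.1841]
 [ 0.4852 -0.2304]
 [ 0.4846 -0.2774]]
shorts [[ 0.488  -0.1382  0.05  ]
 [ 0.4865 -0.187   0.0494]
 [ 0.5436 -0.2352  0.0492]
 [ 0.5377 -0.2767  0.0494]]
```

Measurements agree with the nominal heights, apart from a bias of about 2 mm in z. Targets:
- **Block:** yaw 0.106; the tall vials are at the fitted positions.
- **Tray:** yaw -0.013; the free cells are far, far, near, near.

I'll close along the block's x-axis, so the tool turns by about -65°.

Call:
{"api": "jog_arm", "payload": {"steps": [[0.62,-0.92,0,0,0,-0.65],[0.62,-0.92,0,0,0,-0.65],[0.62,-0.92,0,0,0,-0.65],[0.62,-0.92,0,0,0,-0.65],[0.62,-0.92,0,0,0,-0.65]], "fingers": 0.45, "squeeze": 12}}

```text
time: 0.6
ee_pos: [0.2783, 0.5462, 0.2244]
tool_rot: [-0.947, -2.995, 0.0]
contact_force: [0.5, 0.1, -0.5]
width: 0.0575
grip_force: 0.0
```

Call:
{"api": "jog_arm", "payload": {"steps": [[0.62,-0.92,0,0,0,-0.65],[0.62,-0.92,0,0,0,-0.65],[0.62,-0.92,0,0,0,-0.65],[0.62,-0.92,0,0,0,-0.65],[0.62,-0.92,0,0,0,-0.65]]}}

```text
time: 1.1
ee_pos: [0.3404, 0.4541, 0.2245]
tool_rot: [-1.362, -2.831, -0.0]
contact_force: [0.0, 0.6, -0.6]
width: 0.042
grip_force: 0.0
```

Call:
{"api": "jog_arm", "payload": {"steps": [[0.62,-0.92,0,0,0,-0.65],[0.62,-0.92,0,0,0,-0.65],[0.62,-0.92,0,0,0,-0.65],[0.62,-0.92,0,0,0,-0.65],[0.62,-0.92,0,0,0,-0.65]]}}

```text
time: 1.6
ee_pos: [0.4024, 0.3621, 0.2245]
tool_rot: [-1.748, -2.61, -0.0]
contact_force: [0.1, -0.4, -0.3]
width: 0.0422
grip_force: 0.0
```

Call:
{"api": "jog_arm", "payload": {"steps": [[0.62,-0.92,0,0,0,-0.65],[0.62,-0.92,0,0,0,-0.65],[0.62,-0.92,0,0,0,-0.65],[0.62,-0.92,0,0,0,-0.65],[0,0,0,0,0,-0.65]]}}

```text
time: 2.1
ee_pos: [0.4532, 0.2866, 0.2246]
tool_rot: [2.104, 2.332, 0.0]
contact_force: [0.7, 0.3, -0.2]
width: 0.042
grip_force: 0.0
```

Call:
{"api": "jog_arm", "payload": {"steps": [[0.45,-0.705,0,0,0,0],[0,0,-1,0,0,0],[0,0,-1,0,0,0],[0,0,-1,0,0,0],[0,0,0,0,0,0]]}}

```text
time: 2.6
ee_pos: [0.4594, 0.2745, 0.1624]
tool_rot: [-2.097, -2.34, 0.006]
contact_force: [0.5, -0.3, 0.3]
width: 0.0421
grip_force: 0.0
```

```bash
python3 - <<'E'
from workcell import r
import cv2
print(r.state()["ee_pos"])
a=r.snapshot("top")[:,:,::-1];b=r.snapshot("side")[:,:,::-1]
import numpy as np
f=lambda im,x,y,w,h,s:cv2.resize(im[y:y+h,x:x+w],None,fx=s,fy=s,interpolation=cv2.INTER_CUBIC)
cv2.imwrite("pics/c1.png",np.hstack([f(a,92,136,130,150,3),f(b,135,155,130,150,3)]))
E
```

```text
[0.45941797 0.27451784 0.16244199]
```

View pics/c1.png

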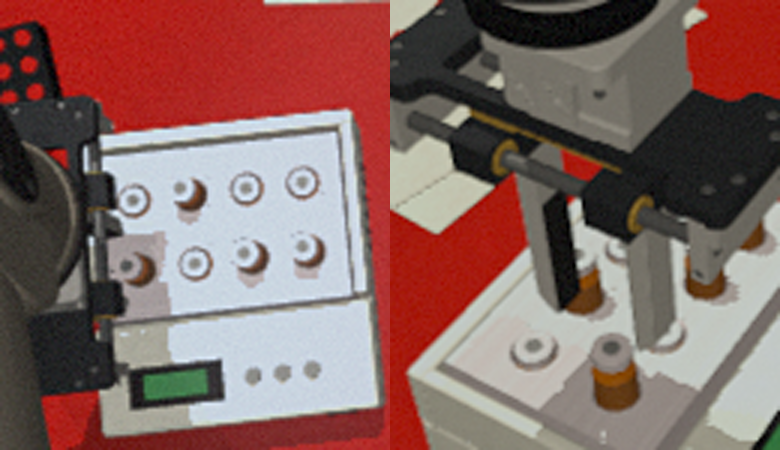

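The side view shows the fingers straddling tall_1's line, with tips at about (565,305) and (650,345) and the cap at (612,350). I'll let it settle and then correct.

Call:
{"api": "jog_arm", "payload": {"steps": [[0,0,0,0,0,0],[0,0,0,0,0,0]]}}

```text
time: 2.9
ee_pos: [0.4605, 0.2762, 0.1654]
tool_rot: [-2.095, -2.341, -0.002]
contact_force: [-1.0, 0.4, 0.6]
width: 0.0423
grip_force: 0.0
```

Call:
{"api": "jog_arm", "payload": {"steps": [[0.08,-0.18,0,0,0,0],[0,0,-0.5,0,0,0],[0,0,-0.5,0,0,0],[0,0,0,0,0,0],[0,0,0,0,0,0]]}}

```text
time: 3.4
ee_pos: [0.4614, 0.2721, 0.144]
tool_rot: [-2.094, -2.342, 0.002]
contact_force: [-0.3, -0.0, 1.3]
width: 0.0423
grip_force: 0.0
```

Call:
{"api": "jog_arm", "payload": {"steps": [[0.04,0.02,-0.5,0,0,0],[0,0,-0.5,0,0,0],[0,0,-0.5,0,0,0],[0,0,-0.35,0,0,0],[0,0,0,0,0,0]]}}

```text
time: 3.9
ee_pos: [0.4619, 0.2723, 0.1062]
tool_rot: [-2.094, -2.342, 0.003]
contact_force: [-1.0, -0.0, 0.3]
width: 0.0423
grip_force: 0.0
```

Call:
{"api": "jog_arm", "payload": {"steps": [[0,0,0,0,0,0],[0,0,0,0,0,0],[0,0,0,0,0,0],[0,0,0,0,0,0],[0,0,0,0,0,0]], "fingers": 0, "squeeze": 10}}

```text
time: 4.4
ee_pos: [0.4626, 0.2729, 0.1077]
tool_rot: [-2.094, -2.342, -0.001]
contact_force: [-0.1, -0.4, 3.0]
width: 0.0219
grip_force: 10.0
```

Call:
{"api": "jog_arm", "payload": {"steps": [[0,0,0.4,0,0,0],[0,0,0.5,0,0,0],[0,0,0.5,0,0,0],[0,0,0.5,0,0,0],[0,0,0.5,0,0,0]]}}

```text
time: 4.9
ee_pos: [0.4625, 0.2728, 0.1566]
tool_rot: [-2.094, -2.342, -0.001]
contact_force: [0.2, 0.5, -1.1]
width: 0.022
grip_force: 10.0
```

Call:
{"api": "jog_arm", "payload": {"steps": [[0,0,0.5,0,0,0],[0,0,0.5,0,0,0],[0,0,0.5,0,0,0],[0,0,0.8,0,0,0],[0,0,0.8,0,0,0]]}}

```text
time: 5.4
ee_pos: [0.4623, 0.2726, 0.2184]
tool_rot: [-2.094, -2.342, 0.001]
contact_force: [0.3, 0.5, -1.3]
width: 0.0222
grip_force: 10.0
```

Call:
{"api": "jog_arm", "payload": {"steps": [[0.1,-0.5,0,0,0,0],[0.18,-0.94,0,0,0,0],[0.18,-0.94,0,0,0,0],[0.18,-0.94,0,0,0,0],[0.18,-0.94,0,0,0,0]]}}

```text
time: 5.9
ee_pos: [0.4787, 0.186, 0.217]
tool_rot: [-2.094, -2.341, 0.001]
contact_force: [0.8, -0.2, -0.7]
width: 0.0221
grip_force: 10.0
```

Call:
{"api": "jog_arm", "payload": {"steps": [[0.18,-0.94,0,0,0,0],[0.18,-0.94,0,0,0,0],[0.18,-0.94,0,0,0,0],[0.18,-0.94,0,0,0,0],[0.18,-0.94,0,0,0,0]]}}

```text
time: 6.4
ee_pos: [0.4965, 0.092, 0.217]
tool_rot: [-2.094, -2.341, 0.001]
contact_force: [0.8, -0.5, -0.4]
width: 0.0219
grip_force: 10.0
```

Call:
{"api": "jog_arm", "payload": {"steps": [[0.18,-0.94,0,0,0,0],[0.18,-0.94,0,0,0,0],[0.18,-0.94,0,0,0,0],[0.18,-0.94,0,0,0,0],[0.18,-0.94,0,0,0,0]]}}

```text
time: 6.9
ee_pos: [0.5144, -0.002, 0.217]
tool_rot: [-2.094, -2.341, 0.001]
contact_force: [1.0, 0.0, -0.2]
width: 0.0226
grip_force: 10.0
```

Call:
{"api": "jog_arm", "payload": {"steps": [[0.18,-0.94,0,0,0,0],[0.18,-0.94,0,0,0,0],[0.18,-0.94,0,0,0,0],[0,0,0,0,0,0],[0,0,0,0,0,0]]}}

```text
time: 7.4
ee_pos: [0.5251, -0.0573, 0.217]
tool_rot: [-2.095, -2.34, 0.001]
contact_force: [-0.3, -0.2, -0.1]
width: 0.022
grip_force: 10.0
```

Call:
{"api": "jog_arm", "payload": {"steps": [[0.16,-0.8,0,0,0,0],[0.16,-0.8,0,0,0,0],[0.17,-0.8,0,0,0,0],[0.16,-0.8,0,0,0,0],[0.16,-0.8,0,0,0,0]]}}

```text
time: 7.9
ee_pos: [0.5417, -0.1364, 0.2172]
tool_rot: [-2.092, -2.343, -0.0]
contact_force: [0.2, -0.3, -0.8]
width: 0.0221
grip_force: 10.0
```

Call:
{"api": "jog_arm", "payload": {"steps": [[0,0,0,0,0,0],[0,0,-1,0,0,0],[0,0,-1,0,0,0],[0,0,-1,0,0,0],[0,0,0,0,0,0]]}}

```text
time: 8.4
ee_pos: [0.5403, -0.1352, 0.1553]
tool_rot: [-2.091, -2.341, 0.004]
contact_force: [0.3, -0.2, 0.2]
width: 0.0222
grip_force: 10.0
```

Call:
{"api": "jog_arm", "payload": {"steps": [[0,0,0,0,0,0],[0,0,-1,0,0,0],[0,0,-1,0,0,0],[0,0,-0.7,0,0,0],[0,0,0,0,0,0]]}}

```text
time: 8.9
ee_pos: [0.5413, -0.1364, 0.1028]
tool_rot: [-2.093, -2.341, 0.001]
contact_force: [-0.1, 0.1, -0.6]
width: 0.0223
grip_force: 10.0
```

```bash
python3 - <<'E'
from workcell import r
import cv2
print(r.state()["ee_pos"])
a=r.snapshot("top")[:,:,::-1];b=r.snapshot("side")[:,:,::-1]
import numpy as np
f=lambda im,x,y,w,h,s:cv2.resize(im[y:y+h,x:x+w],None,fx=s,fy=s,interpolation=cv2.INTER_CUBIC)
cv2.imwrite("pics/c2.png",np.hstack([f(a,280,150,130,120,3),f(b,265,90,130,120,3)]))
E
```

```text
[ 0.54133942 -0.13639499  0.1027533 ]
```

View pics/c2.png

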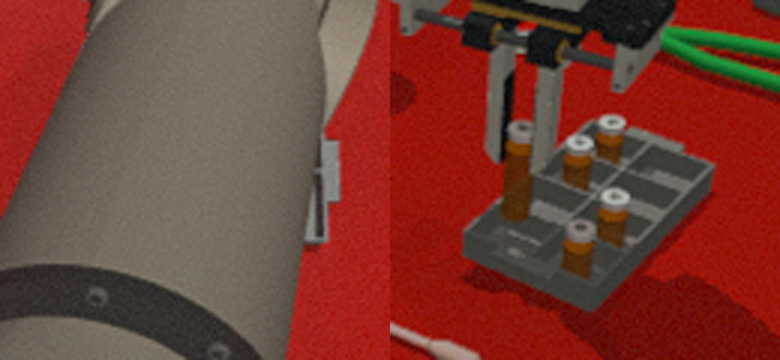

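The side view shows tall_1 held upright with its base at (517,220), above column 1's far cell, whose floor is near (520,238). I'll lower it.

Call:
{"api": "jog_arm", "payload": {"steps": [[0,-0.03,-0.5,0,0,0],[0,0,-0.5,0,0,0],[0,0,-0.4,0,0,0],[0,0,-0.1,0,0,0],[0,0,0,0,0,0]]}}

```text
time: 9.5
ee_pos: [0.5415, -0.1375, 0.073]
tool_rot: [-2.094, -2.341, 0.001]
contact_force: [0.6, -0.3, -0.7]
width: 0.0221
grip_force: 10.0
```

Call:
{"api": "jog_arm", "payload": {"steps": [[0,0,-0.07,0,0,0],[0,0,-0.06,0,0,0],[0,0,0,0,0,0],[0,0,0,0,0,0]]}}

```text
time: 9.9
ee_pos: [0.5419, -0.1374, 0.071]
tool_rot: [2.094, 2.342, 0.0]
contact_force: [0.7, -0.5, -1.9]
width: 0.022
grip_force: 10.0
```

Call:
{"api": "jog_arm", "payload": {"steps": [[0,0,-0.05,0,0,0],[0,0,-0.05,0,0,0],[0,0,-0.05,0,0,0],[0,0,0,0,0,0],[0,0,0,0,0,0]]}}

```text
time: 10.4
ee_pos: [0.5418, -0.1374, 0.0678]
tool_rot: [-2.094, -2.342, 0.0]
contact_force: [-0.1, -0.6, -0.8]
width: 0.0224
grip_force: 10.0
```

Call:
{"api": "jog_arm", "payload": {"steps": [[0,0,-0.04,0,0,0],[0,0,0,0,0,0],[0,0,0,0,0,0]]}}

```text
time: 10.7
ee_pos: [0.5424, -0.1375, 0.0675]
tool_rot: [2.094, 2.341, 0.001]
contact_force: [0.8, 0.8, 6.1]
width: 0.0222
grip_force: 10.0
```

Contact is felt at 6 N, so I'll release and rise.

Call:
{"api": "jog_arm", "payload": {"steps": [[0,0,0,0,0,0],[0,0,0,0,0,0],[0,0,0,0,0,0],[0,0,0,0,0,0]], "fingers": 0.45}}

```text
time: 11.1
ee_pos: [0.5417, -0.1374, 0.067]
tool_rot: [-2.094, -2.342, 0.0]
contact_force: [0.0, -0.2, 0.8]
width: 0.042
grip_force: 0.0
```

Call:
{"api": "jog_arm", "payload": {"steps": [[0,0,0.5,0,0,0],[0,0,0.8,0,0,0],[0,0,1,0,0,0],[0,0,1,0,0,0],[0,0,1,0,0,0]]}}

```text
time: 11.6
ee_pos: [0.5417, -0.1376, 0.1545]
tool_rot: [2.094, 2.341, 0.0]
contact_force: [-0.0, -0.6, -0.4]
width: 0.0426
grip_force: 0.0
```

Call:
{"api": "jog_arm", "payload": {"steps": [[0,0.5,0.5,0,0,0],[0,0.9,0,0,0,0],[0,0.9,0,0,0,0],[0,0.9,0,0,0,0],[0,0.9,0,0,0,0]]}}

```text
time: 12.1
ee_pos: [0.5418, -0.0548, 0.1638]
tool_rot: [2.094, 2.341, 0.001]
contact_force: [-0.0, -0.5, -0.8]
width: 0.0423
grip_force: 0.0
```

```bash
python3 - <<'E'
from workcell import r
import cv2
print(r.state()["ee_pos"])
a=r.snapshot("top")[:,:,::-1];b=r.snapshot("side")[:,:,::-1]
import numpy as np
f=lambda im,x,y,w,h,s:cv2.resize(im[y:y+h,x:x+w],None,fx=s,fy=s,interpolation=cv2.INTER_CUBIC)
cv2.imwrite("pics/c3.png",np.hstack([f(a,280,150,130,120,3),f(b,265,90,130,120,3)]))
E
```

```text
[ 0.54179681 -0.05482712  0.16380312]
```

View pics/c3.png

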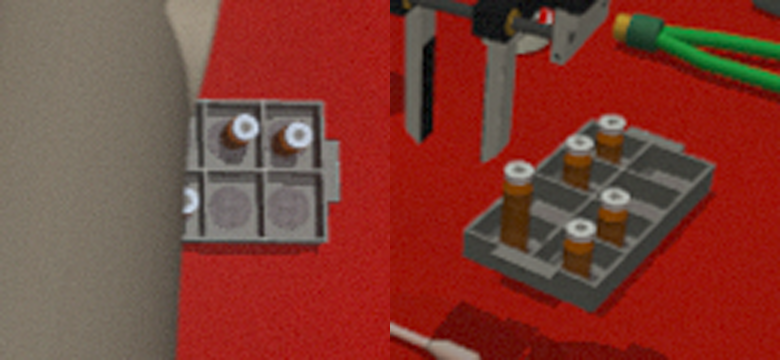

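tall_1 stands upright in column 1's far cell, cap at (518,170) in the side half. Next is tall_2.

Call:
{"api": "jog_arm", "payload": {"steps": [[-0.08,0.6,0,0,0,0],[-0.08,0.95,0,0,0,0],[-0.08,0.95,0,0,0,0],[-0.08,0.95,0,0,0,0],[-0.08,0.95,0,0,0,0]]}}

```text
time: 12.7
ee_pos: [0.5336, 0.0329, 0.1634]
tool_rot: [2.096, 2.34, 0.0]
contact_force: [0.3, -0.5, -0.1]
width: 0.0422
grip_force: 0.0
```

Call:
{"api": "jog_arm", "payload": {"steps": [[-0.08,0.95,0,0,0,0],[-0.08,0.95,0,0,0,0],[-0.08,0.95,0,0,0,0],[-0.08,0.95,0,0,0,0],[-0.08,0.95,0,0,0,0]]}}

```text
time: 13.2
ee_pos: [0.5257, 0.1279, 0.1634]
tool_rot: [2.095, 2.341, 0.0]
contact_force: [0.6, 0.5, -0.4]
width: 0.0424
grip_force: 0.0
```

Call:
{"api": "jog_arm", "payload": {"steps": [[-0.08,0.95,0,0,0,0],[-0.08,0.95,0,0,0,0],[-0.08,0.95,0,0,0,0],[-0.08,0.9,0,0,0,0],[-0.05,0.6,0,0,0,0]]}}

```text
time: 13.7
ee_pos: [0.5182, 0.2158, 0.1632]
tool_rot: [-2.094, -2.342, -0.0]
contact_force: [0.1, -0.0, 0.2]
width: 0.0424
grip_force: 0.0
```

Call:
{"api": "jog_arm", "payload": {"steps": [[0,0,0,0,0,0],[0,0,0,0,0,0]]}}

```text
time: 13.9
ee_pos: [0.5185, 0.214, 0.1631]
tool_rot: [2.094, 2.341, -0.001]
contact_force: [-0.2, -0.8, 0.6]
width: 0.0423
grip_force: 0.0
```

Call:
{"api": "jog_arm", "payload": {"steps": [[0,0.6,0,0,0,0],[0,0.5,0,0,0,0],[0,0,0,0,0,0],[0,0,0,0,0,0]]}}

```text
time: 14.3
ee_pos: [0.5184, 0.2367, 0.163]
tool_rot: [2.094, 2.342, -0.0]
contact_force: [0.6, -0.7, -0.0]
width: 0.0422
grip_force: 0.0
```

Now down 56 mm and grip.

Call:
{"api": "jog_arm", "payload": {"steps": [[0,0,-0.6,0,0,0],[0,0,-0.8,0,0,0],[0,0,-0.8,0,0,0],[0,0,-0.6,0,0,0],[0,0,0,0,0,0]]}}

```text
time: 14.8
ee_pos: [0.518, 0.2359, 0.1054]
tool_rot: [-2.095, -2.341, 0.003]
contact_force: [0.3, -0.4, -0.0]
width: 0.0424
grip_force: 0.0
```

Call:
{"api": "jog_arm", "payload": {"steps": [[0,0,0,0,0,0],[0,0,0,0,0,0],[0,0,0,0,0,0],[0,0,0,0,0,0],[0,0,0,0,0,0]], "fingers": 0}}

```text
time: 15.3
ee_pos: [0.5185, 0.2367, 0.1073]
tool_rot: [-2.094, -2.342, -0.001]
contact_force: [-0.3, -0.3, -0.0]
width: 0.0222
grip_force: 10.0
```

Call:
{"api": "jog_arm", "payload": {"steps": [[0,0,0.4,0,0,0],[0,0,0.5,0,0,0],[0,0,0.5,0,0,0],[0,0,0.5,0,0,0],[0,0,0.5,0,0,0]]}}

```text
time: 15.8
ee_pos: [0.5185, 0.2366, 0.1563]
tool_rot: [-2.094, -2.342, -0.001]
contact_force: [-0.5, -0.4, 0.4]
width: 0.0219
grip_force: 10.0
```

Call:
{"api": "jog_arm", "payload": {"steps": [[0,0,0.5,0,0,0],[0,0,0.5,0,0,0],[0,0,0.5,0,0,0],[0,0,0.8,0,0,0],[0,0,0.8,0,0,0]]}}

```text
time: 16.3
ee_pos: [0.5183, 0.2364, 0.2179]
tool_rot: [-2.094, -2.342, 0.001]
contact_force: [0.4, -0.1, -0.6]
width: 0.0219
grip_force: 10.0
```

Call:
{"api": "jog_arm", "payload": {"steps": [[0.03,-0.5,0,0,0,0],[0.05,-0.95,0,0,0,0],[0.05,-0.95,0,0,0,0],[0.05,-0.95,0,0,0,0],[0.05,-0.95,0,0,0,0]]}}

```text
time: 16.8
ee_pos: [0.5226, 0.1477, 0.2164]
tool_rot: [-2.096, -2.34, 0.002]
contact_force: [0.3, -0.4, -0.5]
width: 0.0225
grip_force: 10.0
```

Call:
{"api": "jog_arm", "payload": {"steps": [[0.05,-0.95,0,0,0,0],[0.05,-0.95,0,0,0,0],[0.05,-0.95,0,0,0,0],[0.05,-0.95,0,0,0,0],[0.05,-0.95,0,0,0,0]]}}

```text
time: 17.3
ee_pos: [0.5272, 0.0528, 0.2164]
tool_rot: [-2.096, -2.34, 0.002]
contact_force: [0.0, 0.5, 0.4]
width: 0.0219
grip_force: 10.0
```

Call:
{"api": "jog_arm", "payload": {"steps": [[0.05,-0.95,0,0,0,0],[0.05,-0.95,0,0,0,0],[0.05,-0.95,0,0,0,0],[0.05,-0.95,0,0,0,0],[0.05,-0.95,0,0,0,0]]}}

```text
time: 17.8
ee_pos: [0.532, -0.0421, 0.2165]
tool_rot: [-2.096, -2.339, 0.001]
contact_force: [-0.6, 0.3, -0.5]
width: 0.0219
grip_force: 10.0
```

Call:
{"api": "jog_arm", "payload": {"steps": [[0.05,-0.95,0,0,0,0],[0.05,-0.95,0,0,0,0],[0.05,-0.95,0,0,0,0],[0.05,-0.95,0,0,0,0],[0.05,-0.95,0,0,0,0]]}}

```text
time: 18.3
ee_pos: [0.5366, -0.1369, 0.2164]
tool_rot: [-2.096, -2.339, 0.001]
contact_force: [0.7, -0.5, -0.4]
width: 0.0223
grip_force: 10.0
```

Call:
{"api": "jog_arm", "payload": {"steps": [[0.05,-0.8,0,0,0,0],[0,-0.4,0,0,0,0],[0,0,0,0,0,0],[0,0,0,0,0,0]]}}

```text
time: 18.7
ee_pos: [0.5385, -0.1584, 0.2168]
tool_rot: [-2.094, -2.341, 0.0]
contact_force: [0.4, -0.0, -0.3]
width: 0.0219
grip_force: 10.0
```

Call:
{"api": "jog_arm", "payload": {"steps": [[0.1,-0.8,0,0,0,0],[0.02,-0.48,0,0,0,0],[0,0,0,0,0,0],[0,0,-0.6,0,0,0],[0,0,-0.6,0,0,0]]}}

```text
time: 19.2
ee_pos: [0.5414, -0.1831, 0.192]
tool_rot: [-2.093, -2.343, -0.001]
contact_force: [-0.1, -0.0, -0.7]
width: 0.0223
grip_force: 10.0
```

Call:
{"api": "jog_arm", "payload": {"steps": [[0,0,-0.9,0,0,0],[0,0,-0.9,0,0,0],[0,0,-0.9,0,0,0],[0,0,-0.6,0,0,0],[0,0,0,0,0,0]]}}

```text
time: 19.7
ee_pos: [0.5403, -0.1834, 0.1251]
tool_rot: [-2.092, -2.34, 0.003]
contact_force: [-0.1, -0.2, 0.7]
width: 0.0221
grip_force: 10.0
```

Call:
{"api": "jog_arm", "payload": {"steps": [[0,0,0,0,0,0],[0,0,0,0,0,0]]}}

```text
time: 19.9
ee_pos: [0.5418, -0.1841, 0.1277]
tool_rot: [2.094, 2.341, 0.001]
contact_force: [0.8, 0.9, -1.0]
width: 0.0222
grip_force: 10.0
```

Position is good: (0.541,-0.184). I need 60 mm more, with the last part slow.

Call:
{"api": "jog_arm", "payload": {"steps": [[-0.04,0,-0.6,0,0,0],[0,0,-0.8,0,0,0],[0,0,-0.8,0,0,0],[0,0,-0.4,0,0,0],[0,0,-0.1,0,0,0]]}}

```text
time: 20.4
ee_pos: [0.5398, -0.184, 0.0715]
tool_rot: [-2.093, -2.34, 0.002]
contact_force: [0.3, -1.2, -0.1]
width: 0.0218
grip_force: 10.0
```

Call:
{"api": "jog_arm", "payload": {"steps": [[0,0,-0.1,0,0,0],[0,0,0,0,0,0],[0,0,0,0,0,0]]}}

```text
time: 20.7
ee_pos: [0.5409, -0.1841, 0.0715]
tool_rot: [2.094, 2.341, 0.001]
contact_force: [-1.0, 0.2, 0.3]
width: 0.0221
grip_force: 10.0
```

Call:
{"api": "jog_arm", "payload": {"steps": [[0,0,-0.06,0,0,0],[0,0,-0.06,0,0,0],[0,0,-0.05,0,0,0],[0,0,0,0,0,0],[0,0,0,0,0,0]]}}

```text
time: 21.2
ee_pos: [0.5406, -0.184, 0.0677]
tool_rot: [-2.094, -2.342, 0.0]
contact_force: [-0.1, -0.0, -0.7]
width: 0.022
grip_force: 10.0
```

Call:
{"api": "jog_arm", "payload": {"steps": [[0,0,-0.04,0,0,0],[0,0,0,0,0,0],[0,0,0,0,0,0]]}}

```text
time: 21.5
ee_pos: [0.5409, -0.1841, 0.0671]
tool_rot: [2.094, 2.341, 0.0]
contact_force: [-0.4, 1.3, 4.4]
width: 0.022
grip_force: 10.0
```

Call:
{"api": "jog_arm", "payload": {"steps": [[0,0,0,0,0,0],[0,0,0,0,0,0],[0,0,0,0,0,0],[0,0,0,0,0,0]], "fingers": 0.45}}

```text
time: 21.9
ee_pos: [0.5405, -0.184, 0.0668]
tool_rot: [-2.094, -2.342, 0.0]
contact_force: [0.8, 1.0, 0.2]
width: 0.0418
grip_force: 0.0
```

Call:
{"api": "jog_arm", "payload": {"steps": [[0,0,0.5,0,0,0],[0,0,0.9,0,0,0],[0,0,1,0,0,0],[0,0,1,0,0,0],[0,0,1,0,0,0]]}}

```text
time: 22.4
ee_pos: [0.5405, -0.1842, 0.1563]
tool_rot: [2.094, 2.341, 0.0]
contact_force: [-0.3, -1.3, 1.6]
width: 0.0424
grip_force: 0.0
```

Call:
{"api": "jog_arm", "payload": {"steps": [[-0.1,0.5,0.5,0,0,0],[-0.18,0.95,0,0,0,0],[-0.18,0.95,0,0,0,0],[-0.18,0.95,0,0,0,0],[-0.18,0.95,0,0,0,0]]}}

```text
time: 22.9
ee_pos: [0.5236, -0.0965, 0.1649]
tool_rot: [-2.094, -2.342, -0.0]
contact_force: [-0.7, -0.2, 0.7]
width: 0.0423
grip_force: 0.0
```

Call:
{"api": "jog_arm", "payload": {"steps": [[-0.18,0.95,0,0,0,0],[-0.18,0.95,0,0,0,0],[-0.18,0.95,0,0,0,0],[-0.18,0.95,0,0,0,0],[-0.18,0.95,0,0,0,0]]}}

```text
time: 23.4
ee_pos: [0.5055, -0.0016, 0.1649]
tool_rot: [-2.093, -2.342, 0.0]
contact_force: [0.3, 0.8, -0.7]
width: 0.0425
grip_force: 0.0
```

Call:
{"api": "jog_arm", "payload": {"steps": [[-0.18,0.95,0,0,0,0],[-0.18,0.95,0,0,0,0],[-0.18,0.95,0,0,0,0],[-0.18,0.95,0,0,0,0],[-0.18,0.95,0,0,0,0]]}}

```text
time: 23.9
ee_pos: [0.4874, 0.0933, 0.1649]
tool_rot: [-2.093, -2.342, 0.0]
contact_force: [0.5, 0.3, 0.9]
width: 0.0426
grip_force: 0.0
```

Call:
{"api": "jog_arm", "payload": {"steps": [[-0.18,0.95,0,0,0,0],[-0.18,0.95,0,0,0,0],[-0.18,0.95,0,0,0,0],[0,0,0,0,0,0],[0,0,0,0,0,0]]}}

```text
time: 24.4
ee_pos: [0.4769, 0.1492, 0.1648]
tool_rot: [-2.093, -2.343, 0.0]
contact_force: [-0.6, 0.3, -0.5]
width: 0.0422
grip_force: 0.0
```

Call:
{"api": "jog_arm", "payload": {"steps": [[-0.13,0.9,0,0,0,0],[-0.13,0.7,0,0,0,0],[-0.03,0.4,0,0,0,0],[0,0,0,0,0,0],[0,0,0,0,0,0]]}}

```text
time: 24.9
ee_pos: [0.4717, 0.1885, 0.1648]
tool_rot: [2.094, 2.342, -0.0]
contact_force: [0.1, -0.1, 0.4]
width: 0.0424
grip_force: 0.0
```

Call:
{"api": "jog_arm", "payload": {"steps": [[-0.02,0.04,-0.6,0,0,0],[0,0,-0.8,0,0,0],[0,0,-0.8,0,0,0],[0,0,-0.7,0,0,0],[0,0,0,0,0,0]]}}

```text
time: 25.4
ee_pos: [0.471, 0.1891, 0.1052]
tool_rot: [2.095, 2.341, -0.002]
contact_force: [-0.6, -0.1, 0.7]
width: 0.0422
grip_force: 0.0
```

Call:
{"api": "jog_arm", "payload": {"steps": [[0,0,0,0,0,0],[0,0,0,0,0,0],[0,0,0,0,0,0],[0,0,0,0,0,0],[0,0,0,0,0,0]], "fingers": 0}}

```text
time: 25.9
ee_pos: [0.4712, 0.1899, 0.107]
tool_rot: [-2.094, -2.342, -0.0]
contact_force: [-0.6, -0.0, -0.1]
width: 0.0223
grip_force: 10.0
```

Call:
{"api": "jog_arm", "payload": {"steps": [[0,0,0.4,0,0,0],[0,0,0.5,0,0,0],[0,0,0.5,0,0,0],[0,0,0.5,0,0,0],[0,0,0.5,0,0,0]]}}

```text
time: 26.4
ee_pos: [0.4713, 0.1899, 0.156]
tool_rot: [-2.094, -2.342, -0.001]
contact_force: [-0.0, 0.1, -0.9]
width: 0.0221
grip_force: 10.0
```

Call:
{"api": "jog_arm", "payload": {"steps": [[0,0,0.5,0,0,0],[0,0,0.5,0,0,0],[0,0,0.5,0,0,0],[0,0,0.8,0,0,0],[0,0,0.8,0,0,0]]}}

```text
time: 26.9
ee_pos: [0.4711, 0.1896, 0.2178]
tool_rot: [-2.095, -2.341, 0.001]
contact_force: [-0.4, -1.5, -0.4]
width: 0.022
grip_force: 10.0
```

Call:
{"api": "jog_arm", "payload": {"steps": [[0.02,-0.5,0,0,0,0],[0.03,-0.95,0,0,0,0],[0.03,-0.95,0,0,0,0],[0.03,-0.95,0,0,0,0],[0.03,-0.95,0,0,0,0]]}}

```text
time: 27.4
ee_pos: [0.4734, 0.1012, 0.2161]
tool_rot: [-2.095, -2.34, 0.002]
contact_force: [0.2, 1.0, -0.2]
width: 0.022
grip_force: 10.0
```

Call:
{"api": "jog_arm", "payload": {"steps": [[0.03,-0.95,0,0,0,0],[0.03,-0.95,0,0,0,0],[0.03,-0.95,0,0,0,0],[0.03,-0.95,0,0,0,0],[0.03,-0.95,0,0,0,0]]}}

```text
time: 27.9
ee_pos: [0.476, 0.0064, 0.2161]
tool_rot: [-2.095, -2.34, 0.002]
contact_force: [-0.4, -0.2, -0.4]
width: 0.0223
grip_force: 10.0
```

Call:
{"api": "jog_arm", "payload": {"steps": [[0.03,-0.95,0,0,0,0],[0.03,-0.95,0,0,0,0],[0.03,-0.95,0,0,0,0],[0.03,-0.95,0,0,0,0],[0.03,-0.95,0,0,0,0]]}}

```text
time: 28.4
ee_pos: [0.4787, -0.0884, 0.2162]
tool_rot: [-2.095, -2.34, 0.001]
contact_force: [0.9, -0.5, -0.7]
width: 0.022
grip_force: 10.0
```

Call:
{"api": "jog_arm", "payload": {"steps": [[0.03,-0.95,0,0,0,0],[0.03,-0.95,0,0,0,0],[0.03,-0.95,0,0,0,0],[0.03,-0.95,0,0,0,0],[0.03,-0.95,0,0,0,0]]}}

```text
time: 28.9
ee_pos: [0.4815, -0.1832, 0.2161]
tool_rot: [-2.095, -2.34, 0.001]
contact_force: [-0.0, -0.0, 0.4]
width: 0.0222
grip_force: 10.0
```

Call:
{"api": "jog_arm", "payload": {"steps": [[0.03,-0.9,0,0,0,0],[0,-0.6,0,0,0,0],[0,0,0,0,0,0],[0,0,0,0,0,0]]}}

```text
time: 29.3
ee_pos: [0.4826, -0.2117, 0.2163]
tool_rot: [-2.095, -2.34, 0.001]
contact_force: [0.7, 0.8, -1.0]
width: 0.0225
grip_force: 10.0
```

Call:
{"api": "jog_arm", "payload": {"steps": [[0.1,-0.6,0,0,0,0],[0.03,-0.33,0,0,0,0],[0,0,0,0,0,0],[0,0,-0.6,0,0,0],[0,0,-0.6,0,0,0]]}}

```text
time: 29.8
ee_pos: [0.4862, -0.2291, 0.1919]
tool_rot: [-2.093, -2.342, -0.001]
contact_force: [0.3, 1.4, -1.0]
width: 0.0221
grip_force: 10.0
```

Call:
{"api": "jog_arm", "payload": {"steps": [[0,0,-0.9,0,0,0],[0,0,-0.9,0,0,0],[0,0,-0.9,0,0,0],[0,0,-0.6,0,0,0],[0,0,0,0,0,0]]}}

```text
time: 30.3
ee_pos: [0.4851, -0.2293, 0.125]
tool_rot: [-2.092, -2.34, 0.003]
contact_force: [0.7, -0.5, 0.7]
width: 0.0225
grip_force: 10.0
```

Call:
{"api": "jog_arm", "payload": {"steps": [[0,0,0,0,0,0],[0,0,0,0,0,0]]}}

```text
time: 30.5
ee_pos: [0.4865, -0.23, 0.1275]
tool_rot: [2.094, 2.341, 0.001]
contact_force: [1.3, -0.4, 0.4]
width: 0.0219
grip_force: 10.0
```

Call:
{"api": "jog_arm", "payload": {"steps": [[-0.07,0,-0.6,0,0,0],[0,0,-0.8,0,0,0],[0,0,-0.8,0,0,0],[0,0,-0.4,0,0,0],[0,0,-0.1,0,0,0]]}}

```text
time: 31.0
ee_pos: [0.484, -0.2298, 0.0714]
tool_rot: [-2.093, -2.34, 0.002]
contact_force: [-0.5, -0.2, -0.5]
width: 0.0225
grip_force: 10.0
```

Call:
{"api": "jog_arm", "payload": {"steps": [[0,0,-0.1,0,0,0],[0,0,0,0,0,0],[0,0,0,0,0,0]]}}

```text
time: 31.3
ee_pos: [0.4851, -0.23, 0.0712]
tool_rot: [2.094, 2.341, 0.0]
contact_force: [0.2, -0.2, 0.2]
width: 0.0223
grip_force: 10.0
```

Call:
{"api": "jog_arm", "payload": {"steps": [[0,0,-0.06,0,0,0],[0,0,-0.06,0,0,0],[0,0,-0.05,0,0,0],[0,0,0,0,0,0],[0,0,0,0,0,0]]}}

```text
time: 31.8
ee_pos: [0.4848, -0.2298, 0.0675]
tool_rot: [-2.094, -2.342, 0.0]
contact_force: [0.4, 0.5, -0.5]
width: 0.022
grip_force: 10.0
```

Call:
{"api": "jog_arm", "payload": {"steps": [[0,0,-0.04,0,0,0],[0,0,0,0,0,0],[0,0,0,0,0,0]]}}

```text
time: 32.1
ee_pos: [0.485, -0.2299, 0.0668]
tool_rot: [2.094, 2.341, 0.0]
contact_force: [-0.2, 0.3, 3.0]
width: 0.0224
grip_force: 10.0
```

Call:
{"api": "jog_arm", "payload": {"steps": [[0,0,0,0,0,0],[0,0,0,0,0,0],[0,0,0,0,0,0],[0,0,0,0,0,0]], "fingers": 0.45}}

```text
time: 32.5
ee_pos: [0.4848, -0.2298, 0.0666]
tool_rot: [-2.094, -2.342, 0.0]
contact_force: [0.6, -0.6, -0.2]
width: 0.0421
grip_force: 0.0
```

Call:
{"api": "jog_arm", "payload": {"steps": [[0,0,0.5,0,0,0],[0,0,0.9,0,0,0],[0,0,1,0,0,0],[0,0,1,0,0,0],[0,0,1,0,0,0]]}}

```text
time: 33.0
ee_pos: [0.4846, -0.23, 0.1561]
tool_rot: [2.095, 2.341, 0.0]
contact_force: [0.9, 0.2, 0.3]
width: 0.0421
grip_force: 0.0
```

Call:
{"api": "jog_arm", "payload": {"steps": [[0,0.5,0.5,0,0,0],[-0.02,0.95,0,0,0,0],[-0.02,0.95,0,0,0,0],[-0.02,0.95,0,0,0,0],[-0.02,0.95,0,0,0,0]]}}

```text
time: 33.5
ee_pos: [0.4831, -0.1432, 0.1653]
tool_rot: [2.095, 2.341, 0.001]
contact_force: [0.6, 0.3, -0.7]
width: 0.0425
grip_force: 0.0
```

Call:
{"api": "jog_arm", "payload": {"steps": [[-0.03,0.95,0,0,0,0],[-0.03,0.95,0,0,0,0],[-0.03,0.95,0,0,0,0],[-0.03,0.95,0,0,0,0],[-0.03,0.95,0,0,0,0]]}}

```text
time: 34.0
ee_pos: [0.4801, -0.0483, 0.1653]
tool_rot: [2.095, 2.341, 0.001]
contact_force: [-0.1, 0.2, -0.2]
width: 0.0423
grip_force: 0.0
```

Call:
{"api": "jog_arm", "payload": {"steps": [[-0.03,0.95,0,0,0,0],[-0.03,0.95,0,0,0,0],[-0.03,0.95,0,0,0,0],[-0.03,0.95,0,0,0,0],[-0.03,0.95,0,0,0,0]]}}

```text
time: 34.5
ee_pos: [0.4772, 0.0468, 0.1653]
tool_rot: [-2.095, -2.341, -0.001]
contact_force: [0.5, -0.3, 0.4]
width: 0.0423
grip_force: 0.0
```

Call:
{"api": "jog_arm", "payload": {"steps": [[-0.03,0.95,0,0,0,0],[-0.03,0.95,0,0,0,0],[-0.03,0.95,0,0,0,0],[0,0,0,0,0,0],[0,0,0,0,0,0]]}}

```text
time: 35.0
ee_pos: [0.4754, 0.1029, 0.165]
tool_rot: [2.094, 2.342, 0.0]
contact_force: [0.8, -0.2, 0.9]
width: 0.0421
grip_force: 0.0
```

Call:
{"api": "jog_arm", "payload": {"steps": [[0,0.9,0,0,0,0],[0,0.85,0,0,0,0],[0,0.5,0,0,0,0],[0,0,0,0,0,0],[0,0,0,0,0,0]]}}

```text
time: 35.5
ee_pos: [0.4754, 0.1477, 0.1646]
tool_rot: [2.094, 2.342, -0.001]
contact_force: [-0.2, -0.5, -0.0]
width: 0.0424
grip_force: 0.0
```

Call:
{"api": "jog_arm", "payload": {"steps": [[0,0,-0.6,0,0,0],[0,0,-0.8,0,0,0],[0,0,-0.8,0,0,0],[0,0,-0.7,0,0,0],[0,0,0,0,0,0]]}}

```text
time: 36.0
ee_pos: [0.4751, 0.1472, 0.1051]
tool_rot: [-2.095, -2.341, 0.003]
contact_force: [0.5, -0.2, 0.3]
width: 0.0423
grip_force: 0.0
```

Call:
{"api": "jog_arm", "payload": {"steps": [[0,0,0,0,0,0],[0,0,0,0,0,0],[0,0,0,0,0,0],[0,0,0,0,0,0],[0,0,0,0,0,0]], "fingers": 0}}

```text
time: 36.5
ee_pos: [0.4755, 0.1483, 0.1068]
tool_rot: [2.094, 2.342, 0.001]
contact_force: [0.7, 0.1, -0.7]
width: 0.0225
grip_force: 10.0
```

Call:
{"api": "jog_arm", "payload": {"steps": [[0,0,0.4,0,0,0],[0,0,0.5,0,0,0],[0,0,0.5,0,0,0],[0,0,0.5,0,0,0],[0,0,0.5,0,0,0]]}}

```text
time: 37.0
ee_pos: [0.4754, 0.1483, 0.1558]
tool_rot: [-2.094, -2.342, -0.001]
contact_force: [0.5, -0.2, 0.1]
width: 0.0222
grip_force: 10.0
```

Call:
{"api": "jog_arm", "payload": {"steps": [[0,0,0.5,0,0,0],[0,0,0.5,0,0,0],[0,0,0.5,0,0,0],[0,0,0.8,0,0,0],[0,0,0.8,0,0,0]]}}

```text
time: 37.5
ee_pos: [0.4753, 0.148, 0.2176]
tool_rot: [-2.094, -2.342, 0.001]
contact_force: [-0.4, -0.7, 0.5]
width: 0.0223
grip_force: 10.0
```

Call:
{"api": "jog_arm", "payload": {"steps": [[0.02,-0.5,0,0,0,0],[0.02,-0.95,0,0,0,0],[0.02,-0.95,0,0,0,0],[0.02,-0.95,0,0,0,0],[0.02,-0.95,0,0,0,0]]}}

```text
time: 38.0
ee_pos: [0.477, 0.0608, 0.2163]
tool_rot: [-2.094, -2.341, 0.001]
contact_force: [1.5, 1.2, -0.2]
width: 0.0223
grip_force: 10.0
```

Call:
{"api": "jog_arm", "payload": {"steps": [[0.02,-0.95,0,0,0,0],[0.02,-0.95,0,0,0,0],[0.02,-0.95,0,0,0,0],[0.02,-0.95,0,0,0,0],[0.02,-0.95,0,0,0,0]]}}

```text
time: 38.5
ee_pos: [0.4789, -0.0342, 0.2163]
tool_rot: [-2.094, -2.341, 0.001]
contact_force: [-0.4, -0.2, -0.6]
width: 0.0222
grip_force: 10.0
```

Call:
{"api": "jog_arm", "payload": {"steps": [[0.02,-0.95,0,0,0,0],[0.02,-0.95,0,0,0,0],[0.02,-0.95,0,0,0,0],[0.02,-0.95,0,0,0,0],[0.02,-0.95,0,0,0,0]]}}

```text
time: 39.0
ee_pos: [0.4808, -0.1291, 0.2163]
tool_rot: [-2.094, -2.341, 0.001]
contact_force: [0.4, 1.0, -0.3]
width: 0.0221
grip_force: 10.0
```

Call:
{"api": "jog_arm", "payload": {"steps": [[0.02,-0.95,0,0,0,0],[0.02,-0.95,0,0,0,0],[0.02,-0.95,0,0,0,0],[0.02,-0.95,0,0,0,0],[0.02,-0.95,0,0,0,0]]}}

```text
time: 39.5
ee_pos: [0.4827, -0.224, 0.2163]
tool_rot: [-2.094, -2.341, 0.001]
contact_force: [0.2, 1.1, -0.5]
width: 0.0221
grip_force: 10.0
```

Call:
{"api": "jog_arm", "payload": {"steps": [[0.02,-0.9,0,0,0,0],[0,-0.6,0,0,0,0],[0,0,0,0,0,0],[0,0,0,0,0,0]]}}

```text
time: 39.9
ee_pos: [0.4835, -0.2526, 0.2164]
tool_rot: [-2.094, -2.341, 0.0]
contact_force: [-0.3, -0.4, -0.7]
width: 0.0221
grip_force: 10.0
```

Call:
{"api": "jog_arm", "payload": {"steps": [[0,-0.8,0,0,0,0],[0,-0.44,0,0,0,0],[0,0,0,0,0,0],[0,0,-0.6,0,0,0],[0,0,-0.6,0,0,0]]}}

```text
time: 40.4
ee_pos: [0.484, -0.2767, 0.1916]
tool_rot: [-2.093, -2.342, -0.001]
contact_force: [-0.1, 0.3, -0.1]
width: 0.0219
grip_force: 10.0
```

Call:
{"api": "jog_arm", "payload": {"steps": [[0,0,-0.9,0,0,0],[0,0,-0.9,0,0,0],[0,0,-0.9,0,0,0],[0,0,-0.6,0,0,0],[0,0,0,0,0,0]]}}

```text
time: 40.9
ee_pos: [0.4829, -0.2769, 0.1248]
tool_rot: [-2.092, -2.34, 0.002]
contact_force: [-0.8, 0.5, -0.7]
width: 0.0222
grip_force: 10.0
```

Call:
{"api": "jog_arm", "payload": {"steps": [[0,0,0,0,0,0],[0,0,0,0,0,0]]}}

```text
time: 41.1
ee_pos: [0.4841, -0.2778, 0.1273]
tool_rot: [2.094, 2.341, 0.001]
contact_force: [0.8, -0.9, -0.4]
width: 0.0221
grip_force: 10.0
```

Call:
{"api": "jog_arm", "payload": {"steps": [[-0.05,0,-0.6,0,0,0],[0,0,-0.8,0,0,0],[0,0,-0.8,0,0,0],[0,0,-0.4,0,0,0],[0,0,-0.1,0,0,0]]}}

```text
time: 41.6
ee_pos: [0.482, -0.2775, 0.0712]
tool_rot: [-2.093, -2.34, 0.002]
contact_force: [0.3, 0.1, 0.3]
width: 0.0224
grip_force: 10.0
```

Call:
{"api": "jog_arm", "payload": {"steps": [[0,0,-0.1,0,0,0],[0,0,0,0,0,0],[0,0,0,0,0,0]]}}

```text
time: 41.9
ee_pos: [0.483, -0.2778, 0.071]
tool_rot: [2.094, 2.341, 0.0]
contact_force: [-0.4, -0.2, 0.3]
width: 0.0218
grip_force: 10.0
```

Call:
{"api": "jog_arm", "payload": {"steps": [[0,0,-0.06,0,0,0],[0,0,-0.06,0,0,0],[0,0,-0.05,0,0,0],[0,0,0,0,0,0],[0,0,0,0,0,0]]}}

```text
time: 42.4
ee_pos: [0.4828, -0.2776, 0.0673]
tool_rot: [-2.094, -2.342, 0.0]
contact_force: [0.1, -0.4, -0.3]
width: 0.0224
grip_force: 10.0
```

Call:
{"api": "jog_arm", "payload": {"steps": [[0,0,-0.04,0,0,0],[0,0,0,0,0,0],[0,0,0,0,0,0]]}}

```text
time: 42.7
ee_pos: [0.4829, -0.2777, 0.0666]
tool_rot: [2.094, 2.342, 0.0]
contact_force: [0.6, 0.4, 2.4]
width: 0.0225
grip_force: 10.0
```

Contact again. I'll release, rise, and move toward the middle so the view of the tray is clear.

Call:
{"api": "jog_arm", "payload": {"steps": [[0,0,0,0,0,0],[0,0,0,0,0,0],[0,0,0,0,0,0],[0,0,0,0,0,0]], "fingers": 0.45}}

```text
time: 43.1
ee_pos: [0.4827, -0.2776, 0.0664]
tool_rot: [-2.094, -2.342, 0.0]
contact_force: [-0.1, 0.2, -0.1]
width: 0.042
grip_force: 0.0
```

Call:
{"api": "jog_arm", "payload": {"steps": [[0,0,0.5,0,0,0],[0,0,0.9,0,0,0],[0,0,1,0,0,0],[0,0,1,0,0,0],[0,0,1,0,0,0]]}}

```text
time: 43.6
ee_pos: [0.4827, -0.2778, 0.1559]
tool_rot: [2.095, 2.341, 0.0]
contact_force: [-0.9, -0.9, 0.4]
width: 0.0425
grip_force: 0.0
```

Call:
{"api": "jog_arm", "payload": {"steps": [[0,0.5,0.5,0,0,0],[0,0.95,0.5,0,0,0],[0,0.95,0,0,0,0],[0,0.95,0,0,0,0],[0,0.95,0,0,0,0]]}}

```text
time: 44.1
ee_pos: [0.4828, -0.191, 0.1752]
tool_rot: [2.094, 2.341, 0.001]
contact_force: [0.3, -0.2, -0.0]
width: 0.043
grip_force: 0.0
```

Call:
{"api": "jog_arm", "payload": {"steps": [[0,0.95,0,0,0,0],[0,0.95,0,0,0,0],[0,0.95,0,0,0,0],[0,0.95,0,0,0,0],[0,0.95,0,0,0,0]]}}

```text
time: 44.6
ee_pos: [0.4827, -0.096, 0.175]
tool_rot: [2.095, 2.341, 0.001]
contact_force: [0.3, -0.1, -0.2]
width: 0.0426
grip_force: 0.0
```

Call:
{"api": "jog_arm", "payload": {"steps": [[0,0.95,0,0,0,0],[0,0.95,0,0,0,0],[0,0.95,0,0,0,0],[0,0.95,0,0,0,0],[0,0,0,0,0,0]]}}

```text
time: 45.1
ee_pos: [0.4829, -0.0186, 0.1749]
tool_rot: [-2.091, -2.344, -0.001]
contact_force: [-0.1, -0.7, -0.1]
width: 0.0424
grip_force: 0.0
```

Call:
{"api": "jog_arm", "payload": {"steps": [[0,0,0,0,0,0],[0,0,0,0,0,0],[0,0,0,0,0,0]]}}

```text
time: 45.4
ee_pos: [0.4828, -0.0215, 0.1746]
tool_rot: [2.096, 2.34, 0.0]
contact_force: [0.2, 0.6, -0.4]
width: 0.0424
grip_force: 0.0
```

```bash
python3 - <<'E'
from workcell import r
import cv2
import numpy as np
a=r.snapshot("top")[:,:,::-1];b=r.snapshot("side")[:,:,::-1]
f=lambda im,x,y,w,h,s:cv2.resize(im[y:y+h,x:x+w],None,fx=s,fy=s,interpolation=cv2.INTER_CUBIC)
cv2.imwrite("pics/c4.png",np.hstack([f(a,290,160,100,100,4),f(b,280,105,100,100,4)]))
E
```

```text
(no output)
```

View pics/c4.png

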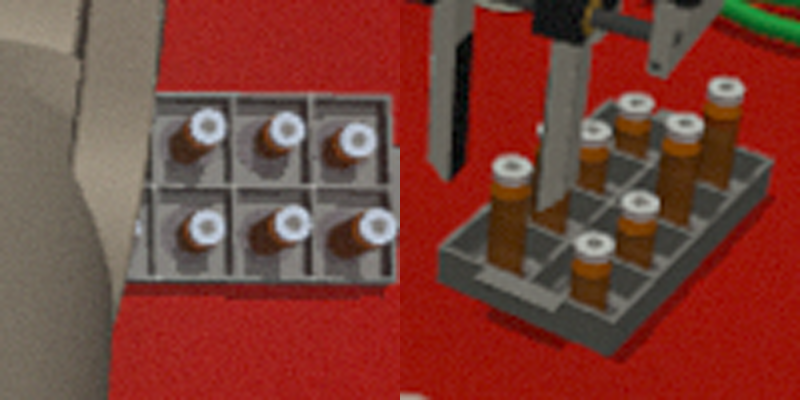

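All eight vials stand upright, one per cell. The tall caps show at (207,127), (290,222) and (375,226) in the top half, and tall_1 is at (512,170) in the side half. The robot is clear, so I'll hand it in.

```bash
python3 -c "
from workcell import r
print(r.job_done())"
```

```text
the job is handed in; nothing more can be done
None
```

I stood all four tall vials in the free cells of their own columns, with the short vials still upright in theirs, and handed the job in at about 45 s; no verdict came back.

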